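# Press the sensor tile flush with the spacer

## Task

Take the blue spacer block by its white post and slide it along the dark board, without lifting it off, into the only one of the three docks whose gap is wide enough for it. Push it in until the orange sprung tile at the back is flush with the black shoulders beside it, and finish while still holding it pressed there: the spring pushes it back out if you let go. Do not push in the tiles of the two narrow docks, and leave the other things on the board and table where they are.

Things in the scene. Friction and masses are not known exactly. Their poses are not given: they have to be found in the camera images.
- spacer: blue block 60 (x) x 40 (y) x 40 mm high, white grip post 24 x 24 mm on its middle, 40 to 74 mm up; 0.2 to 0.42 kg. Origin: centre of the underside; z up. Its 5 mm white foot is slippery (friction about 0.15). It goes in lengthwise, either end first. Its end face stops on a dock's black shoulders when the tile is flush, its origin then 5 mm past the dock's origin
- board: fixed dark steel board with a hole pattern, 340 (x) x 480 (y) x 13 mm, its smooth top 13 mm above the table. Origin: centre of the underside; the docks stand along its +x side, facing its -x side with its own yaw; spacer starts between two yellow tape lines on the -x side
- dock_a: dock fixed on the board, like its two neighbours but for the gap, here 28 mm (too narrow for the spacer); places vary. Origin: mid-gap, on the board top; +x into the gap, z up. 100 mm wide; aluminium walls 24 mm high from x = -35 (mouth, corners rounded 6 mm) to +35 mm, where two black shoulders stand, 36 mm high, with a sprung tile between; black back block (36 mm high) to x = 74 mm
- dock_b: dock fixed on the board, like its two neighbours but for the gap, here 45 mm (the only one wide enough for the spacer); places vary. Origin: mid-gap, on the board top; +x into the gap, z up. 100 mm wide; aluminium walls 24 mm high from x = -35 (mouth, corners rounded 6 mm) to +35 mm, where two black shoulders stand, 36 mm high, with a sprung tile between; black back block (36 mm high) to x = 74 mm
- dock_c: dock fixed on the board, like its two neighbours but for the gap, here 33 mm (too narrow for the spacer); places vary. Origin: mid-gap, on the board top; +x into the gap, z up. 100 mm wide; aluminium walls 24 mm high from x = -35 (mouth, corners rounded 6 mm) to +35 mm, where two black shoulders stand, 36 mm high, with a sprung tile between; black back block (36 mm high) to x = 74 mm
- tile_a (a joint): travel (m) of the orange tile, 24 mm wide, 34 mm high, between the black shoulders of dock_a: 0 = face at dock x = +25 mm, 10 mm proud of the shoulders; 0.010 = flush with them. A spring pushes it back out with 5 N at 0, 10 N when flush; let go, it pushes the spacer back
- tile_b (a joint): travel (m) of the orange tile, 24 mm wide, 34 mm high, between the black shoulders of dock_b: 0 = face at dock x = +25 mm, 10 mm proud of the shoulders; 0.010 = flush with them. A spring pushes it back out with 5 N at 0, 10 N when flush; let go, it pushes the spacer back
- tile_c (a joint): travel (m) of the orange tile, 24 mm wide, 34 mm high, between the black shoulders of dock_c: 0 = face at dock x = +25 mm, 10 mm proud of the shoulders; 0.010 = flush with them. A spring pushes it back out with 5 N at 0, 10 N when flush; let go, it pushes the spacer back
- wedge: loose yellow plastic set-up wedge, 60 x 35 mm, 22 mm high, on the board; a bystander. Origin: centre of its underside
- puck: loose brass disc, 36 mm across, 14 mm high, on the board; a bystander. Origin: centre of its underside
- spray: loose white bottle, 64 mm across, 170 mm high, right of the board; a bystander. Origin: centre of its underside
- mug: loose blue mug, 80 mm across, 90 mm high, left of the board; a bystander. Origin: centre of its underside
- jar: loose small pale jar with a white cap, 60 mm across, 60 mm high, left of the board; a bystander. Origin: centre of its underside
- driver: loose screwdriver lying right of the board; a bystander
Not all that is in view belongs to the job. Several things have the shape of the spacer; the one meant has the colours described above.

How it is judged (in metres and radians):
On the way:
1. the spacer's nose is at least 15 mm inside the wide gap, straight, standing on the board (y of spacer in the frame of dock_b between -0.004 and 0.004 m and angle between the x axis of spacer and the x axis of dock_b, either way round below 0.1 rad and x of spacer in the frame of dock_b above -0.05 m and z of spacer in the frame of board below 0.02 m), for 0.05 s.
At the end, for the whole second after the job is handed in: Fingers still on the spacer (over 2 N); it stands straight on the board (0.1 rad, 5 mm) in the wide gap, centred within 4 mm, presses the dock with over 4 N, its tile within 1.5 mm of flush, at rest; narrow tiles out (within 4 mm), bystanders within 30 mm of their starts (value of joint tile_b above 0.0085 m and x of spacer in the frame of dock_b above 0.002 m and y of spacer in the frame of dock_b between -0.004 and 0.004 m and angle between the x axis of spacer and the x axis of dock_b, either way round below 0.1 rad and z of spacer in the frame of board below 0.018 m and angle between spacer's own z axis and vertical below 0.1 rad and contact force between spacer and dock_b above 4 N and contact force between the fingers and spacer above 2 N and linear speed of spacer below 0.01 m/s and value of joint each of tile_a, tile_c below 0.004 m and distance of each of wedge, puck, spray, mug, jar, driver from where it was at the start of the episode below 0.03 m); the arm keeps its last pose, push and grip.
It fails at once if the spacer is lifted more than 10 mm off the board (z of spacer in the frame of board above 0.023 m).
It fails at once if the tile of a narrow dock is pushed in by more than 4 mm (value of joint any of tile_a, tile_c above 0.004 m).
It fails at once if a bystander is moved more than 30 mm (distance of any of wedge, puck, spray, mug, jar, driver from where it was at the start of the episode above 0.03 m).
It also fails if it takes over 48 s, if anything falls off the work surface, if the arm or the gripper's body presses on something with over 40 N, if the wrist force passes 120 N, or if a joint passes its speed limit or range.

## Robot

A 6-joint arm with a two-finger parallel gripper is mounted at the origin on the work surface. World frame = base frame: x ahead of the robot, y to its left, z up, the work surface at z = 0. Lengths are in mm, angles in degrees, forces in N, time in s.
With the tool pointing down it reaches from about 325 to 900 mm from the base axis. Payload 3.5 kg.
Tool frame: the origin (TCP) lies at the very end of the fingers, on their centre line; the grasp point (between the pads) lies 19 mm behind it; z points along the fingers, x is the direction in which the jaws open and shut, and the axes are right-handed (so a half turn about z gives the same grasp; the last joint's range is limited). The gripper opens to 85 mm and grips with 20 to 120 N. Pads are 22 mm wide; open, the fingers measure 114 mm over their backs; the gripper's body (76 mm by 85 mm) begins 54 mm behind the grasp point. The pads swing forward as they close: fully open they stand 13 mm farther back than shut.
Start: joints at [-70.898, 15.837, -1.513, 72.651, 0, 84.076], TCP at [264.389, -566.322, 231.313] pointing down, gripper open.
Joint ranges: [-178.77, 178.77], [-48.84, 107.48], [-61.69, 71.31], [-111.58, 123.2], [-90, 87.43], [-180, 180]. Speed limits (degrees/s): [147.25, 147.25, 180, 180, 180, 180].

## Interface

Orientations are given as [roll, pitch, yaw] about the fixed x, y, z axes, in that order (R = Rz(yaw) Ry(pitch) Rx(roll)).
In Python, from workcell import * gives the robot as it stands.
- The arm moves only by the tool drive_tool, never from a script. Its argument "moves" is a list of rows, each an object with "linear": the shift along the tool's x, y, z each as a share of 0.25 m, from -1 to 1, a list of three; "rotation": the turn, a rotation vector about the tool's x, y, z each as a share of 90 degrees, from -1 to 1, a list of three. A call has 1 to 5 rows; each row is the pose to reach, as a shift and turn from the pose commanded when the call began, along the tool's axes at that moment; what a row does not reach only later rows make up. A row lasts 1/8 s, in which the tool goes at most 62.5 mm and 10.7 degrees, less where a joint would pass 70% of its speed; a pose out of reach is approached as far as the arm can. A call with a number of a shift or a turn outside -1 to 1 is refused whole. A call with a gripper value outside its range is refused whole. "hand" is the gripper's target within -1 to 1 (shut at 1, half-way at 0, fully open at -1), set as the call begins (left out, the last holds). The fingers move at their own pace and stop on an object; "newtons" is the grip in N (left out, the last holds). Time passes only in rows, so rows that repeat a pose let the fingers close. It gives the time, the measured TCP pose, the force and the opening at its end, in the units of the state.
- get_state(): the state, without advancing time (a new reading comes with each control period).
- snapshot(name): name is "side" or "top"; returns a dict with "pixels" (480x640x3 uint8, red, green, blue), "fx", "fy", "cx", "cy" (pixels), "rvec" (rotation vector, rad) and "tvec" (3), from world to camera coordinates, as OpenCV has them. Camera axes: x right, y down, z forward; pixel columns grow to the right and rows downward; lengths in mm; the calibration is good to about 2 mm. A picture is of the moment at which its call begins. There is no depth.
- sign_off(): hands the job in, once; it reports no verdict.
The state is a dict: "clock": time; "q": joint angles; "dq": joint speeds; "joint_torque": joint torques, N m; "eef_pos": TCP position; "tcp_rot": TCP orientation; "contact_force": force on the tool from outside, world axes, zero at the start; "torque": the same for the moment, N m; "finger_gap": finger opening in mm.
Only numpy, scipy, OpenCV 4.12 (cv2) and the standard library are available. Lean on these libraries where they do the work, as an engineer would, in place of code of your own. Each camera call takes 0.05 s, during which the arm holds its last target.

## Working session

There is one attempt and no reset: what is moved stays moved. The work goes in short steps, Python scripts to look and compute and a tool call to move; the robot and the scene stay as the last step left them, time stands still between calls to the robot, and variables do not carry over. Pictures are saved under pics/ and viewed, and the job is handed in when it is done.

Besides the shell and the picture viewer there is one more tool, called after "Call:" by a JSON object that holds its "api" and its "payload". drive_tool: Moves the arm, as the interface text tells. Shift numbers are shares of 0.25 m and turn numbers shares of 90 degrees, none past 1 either way. Its arguments: {"type":"object","properties":{"moves":{"type":"array","items":{"type":"object","properties":{"linear":{"type":"array","items":{"type":"number","minimum":-1,"maximum":1}},"rotation":{"type":"array","items":{"type":"number","minimum":-1,"maximum":1}}}}},"hand":{"type":"number"},"newtons":{"type":"number"}},"required":["moves"]}

```bash
mkdir -p pics
python3 - <<'E'
from workcell import *
import cv2,pickle
print(get_state())
for n in("top","side"):
    s=snapshot(n); pickle.dump(s,open(n+'.pkl','wb')); cv2.imwrite(f'pics/{n}0.png',s['pixels'][:,:,::-1]); print(n,s['fx'],s['cx'],s['cy'],s['rvec'],s['tvec'])
E
```

```text
{'clock': 0.0, 'q': array([-7.08984690e+01,  1.58785720e+01, -1.59670996e+00,  7.26525321e+01,
        5.42132056e-04,  8.40755382e+01]), 'dq': array([-0.03845602, -0.07114548, -0.07620618,  0.04625617,  0.04691966,
        0.04870848]), 'joint_torque': array([ 8.26092150e-05, -4.45503831e+01,  2.95205301e+01,  1.63271825e-02,
       -9.30475110e-07,  1.03809271e-05]), 'eef_pos': array([ 264.12957666, -565.58522862,  230.16563549]), 'tcp_rot': array([-1.79986268e+02,  1.27075427e-01, -6.49739925e+01]), 'contact_force': array([-0.23795089, -0.27532514,  0.13144399]), 'torque': array([ 0.01922377, -0.00704933,  0.01046727]), 'finger_gap': 85.51375823174666}
top 465.14593297293953 316.80557424693706 235.67054941283664 [ 2.19822548 -2.14680279  0.11869477] [  5.69866554 513.13295687 935.94466108]
side 476.9582407714235 328.15352122488434 245.08356400689163 [ 0.59236234 -2.57360168  1.25770526] [ 461.64431036  162.88269805 1084.73742829]
```

View pics/top0.png

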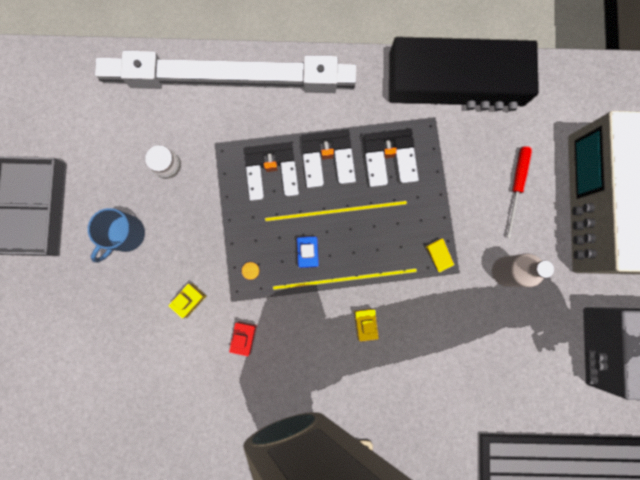

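View pics/side0.png

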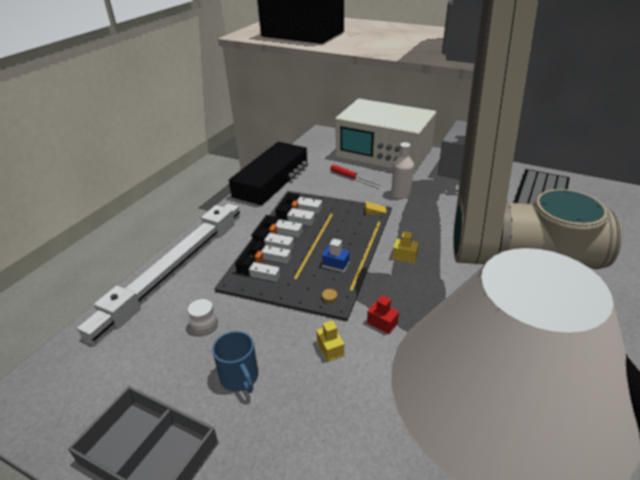

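```bash
cat > h.py <<'E'
import numpy as np,cv2,pickle
def ray(s,uv,z):
    K=np.array([[s['fx'],0,s['cx']],[0,s['fy'],s['cy']],[0,0,1]]);R=cv2.Rodrigues(np.array(s['rvec'],float))[0];t=np.array(s['tvec'],float).ravel()
    uv=np.atleast_2d(np.array(uv,float));d=np.c_[uv,np.ones(len(uv))]@np.linalg.inv(K).T@R
    C=-R.T@t;k=(z-C[2])/d[:,2];return (C+k[:,None]*d)[:,:2]
def proj(s,P):
    K=np.array([[s['fx'],0,s['cx']],[0,s['fy'],s['cy']],[0,0,1]])
    return cv2.projectPoints(np.array(P,float).reshape(-1,3),np.array(s['rvec'],float),np.array(s['tvec'],float),K,None)[0].reshape(-1,2)
def blobs(m,amin=15):
    c,_=cv2.findContours(m.astype(np.uint8),cv2.RETR_EXTERNAL,cv2.CHAIN_APPROX_NONE)
    return [x for x in c if cv2.contourArea(x)>amin]
E
python3 - <<'E'
from h import *
s=pickle.load(open('top.pkl','rb'));p=s['pixels'].astype(int);r,g,b=p[...,0],p[...,1],p[...,2]
print('cam',-cv2.Rodrigues(s['rvec'])[0].T@np.ravel(s['tvec']))
roi=np.zeros(r.shape,bool);roi[115:305,212:462]=1
def rep(n,m,z,amin=15):
    for c in blobs(m&roi,amin):
        w=ray(s,c.reshape(-1,2),z).astype(np.float32);q=cv2.minAreaRect(w);print(n,c.reshape(-1,2).mean(0).round(1),[np.round(x,1) for x in q])
rep('wall',(r>150)&(b>150)&(g>150),37)
rep('orange',(r>150)&(g<130)&(b<90),47)
rep('blue',(b>150)&(r<110),53,30)
rep('bluewhite',((b>150)&(r<110))|((r>150)&(b>150)),53,30)
rep('tape/wedge',(r>150)&(g>140)&(b<90),13,30)
big=cv2.resize(s['pixels'][115:305,212:462],None,fx=3.2,fy=3.2,interpolation=cv2.INTER_CUBIC);cv2.imwrite('pics/crop0.png',big[:,:,::-1])
E
```

```text
cam [415.06073472  23.80725593 983.10127448]
wall [307.2 250.5] [array([480.9,  37.2]), array([26.5, 24.5]), np.float64(1.5)]
wall [254.5 182.5] [array([619. , 149.2]), array([71.5, 29.5]), np.float64(8.6)]
wall [289.4 178.1] [array([629.5,  77.3]), array([71.6, 29.3]), np.float64(8.6)]
wall [312.9 169.4] [array([649.2,  28.8]), array([71.7, 35.4]), np.float64(8.9)]
wall [376.4 168.7] [array([ 654.7, -102.7]), array([71.3, 38. ]), np.float64(8.5)]
wall [344.9 165.6] [array([659. , -36.9]), array([71.4, 35.4]), np.float64(8.3)]
wall [407.1 164.8] [array([ 664.1, -166.2]), array([71.4, 37.8]), np.float64(8.3)]
wall [337.1 202.4] [array([570.8, -23.4]), array([393.6, 523.4]), np.float64(1.5)]
blue [307.5 251.6] [array([477.2,  35.8]), array([60.5, 40.6]), np.float64(4.1)]
bluewhite [307.5 251.6] [array([477.2,  35.8]), array([60.5, 40.6]), np.float64(4.1)]
bluewhite [254.5 182.5] [array([615.6, 147.1]), array([70.3, 29.1]), np.float64(8.4)]
bluewhite [289.4 178.1] [array([626. ,  76.5]), array([70.6, 29. ]), np.float64(8.3)]
bluewhite [313.  169.6] [array([645.3,  28.8]), array([70.4, 34.9]), np.float64(8.5)]
bluewhite [376.5 168.6] [array([ 650.8, -100.6]), array([70.4, 37.4]), np.float64(8.7)]
bluewhite [344.9 165.6] [array([654.9, -35.9]), array([70.6, 34.9]), np.float64(8.2)]
bluewhite [407.1 164.8] [array([ 659.9, -163. ]), array([70.2, 37.1]), np.float64(8.3)]
bluewhite [337.  202.4] [array([568.2, -22.6]), array([386.9, 514.5]), np.float64(1.5)]
tape/wedge [344.3 278.6] [array([426. , -42.3]), array([  8.6, 300.4]), np.float64(8.4)]
tape/wedge [250.  270.5] [array([438.1, 154.9]), array([31.1, 33.4]), np.float64(1.4)]
tape/wedge [440.7 255.2] [array([ 479.6, -242.3]), array([62.9, 37.3]), np.float64(23.6)]
tape/wedge [335.5 210.6] [array([568.4, -20.9]), array([  8.6, 300.4]), np.float64(8.4)]
```

View pics/crop0.png

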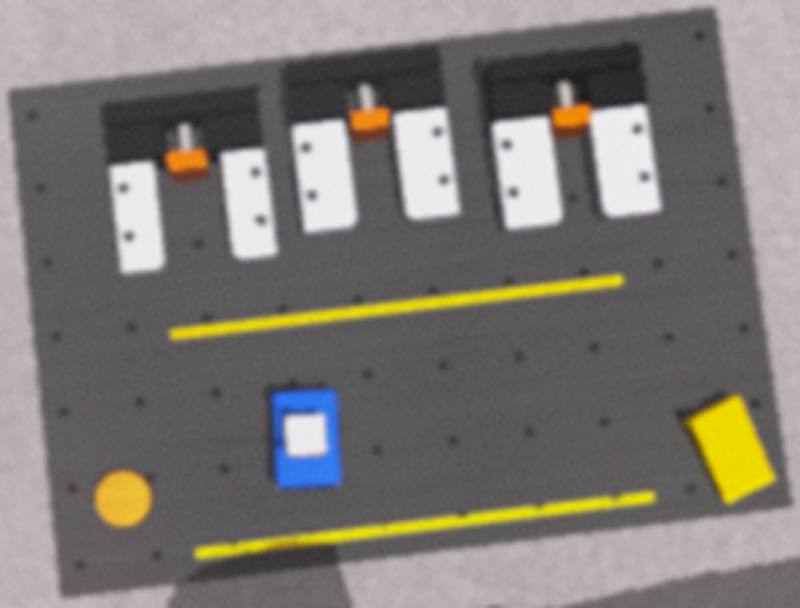

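Run:
```python
from h import *
s=pickle.load(open('top.pkl','rb'));p=s['pixels'].astype(int);r,g,b=p[...,0],p[...,1],p[...,2]
roi=np.zeros(r.shape,bool);roi[230:275,290:325]=1
c=blobs(roi&(r>150)&(b>150))[0].reshape(-1,2);q=cv2.minAreaRect(ray(s,c,87).astype(np.float32));print('post top',q)
m=roi&(b>150)&(r<110);c=blobs(m)[0].reshape(-1,2);w=ray(s,c,53);q=cv2.minAreaRect(w.astype(np.float32));print(q,cv2.boxPoints(q))
# dock
A=np.array([619,149.2]);B=np.array([629.5,77.3]);print((A+B)/2,np.degrees(np.arctan2(*(B-A)*[1,-1])))
t=pickle.load(open('side.pkl','rb'))
P=proj(t,[[480,36.5,87],[480,36.5,53],[619,149.2,37],[629.5,77.3,37],[624,113,13],[624+24.7,113+3.7,47]]).round(1);print(P)
im=cv2.resize(t['pixels'][180:320,210:400],None,fx=4,fy=4,interpolation=cv2.INTER_CUBIC)[:,:,::-1].copy()
for u in P: cv2.circle(im,tuple(((u+.5-[210,180])*4-.5).round().astype(int).tolist()),3,(255,0,255),-1)
cv2.imwrite('pics/sidecrop.png',im)
```

```text
post top ((477.4169921875, 36.45682144165039), (25.133285522460938, 23.183658599853516), 1.52855384349823)
((477.230224609375, 35.754638671875), (60.484825134277344, 40.556671142578125), 4.057438850402832) [[445.62878   53.8423  ]
 [448.4984    13.387281]
 [508.83167   17.666977]
 [505.96204   58.121994]]
[624.25 113.25] 8.308523823393735
[[333.8 240.8]
 [334.  251.6]
 [263.6 267.4]
 [275.2 250. ]
 [270.5 265.8]
 [260.2 253.7]]
```

View pics/sidecrop.png

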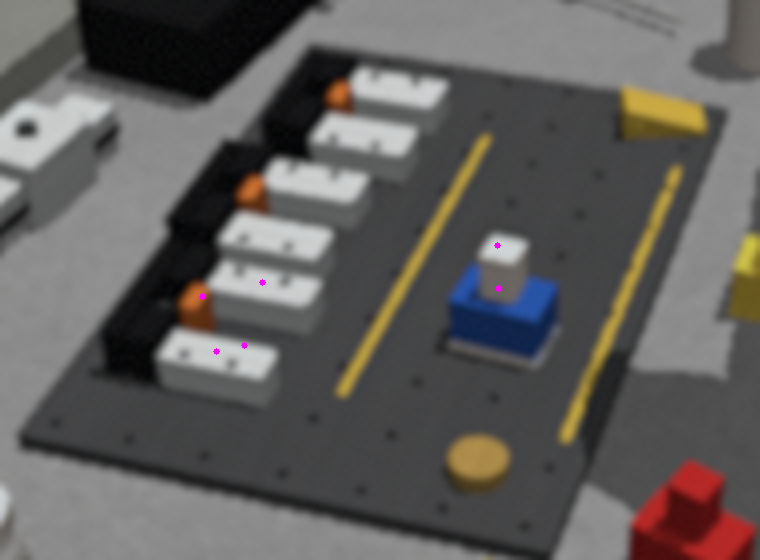

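```bash
cat >> h.py <<'E'
def mv(p0,y0,p1,y1):
    a=np.radians(y0);R=np.array([[np.cos(a),np.sin(a),0],[np.sin(a),-np.cos(a),0],[0,0,-1]])
    l=R.T@(np.array(p1,float)-p0)/250;print('linear',l.round(4),'rot z',round(-(y1-y0)/90,4))
def app(p0,y0,l,r):
    a=np.radians(y0);R=np.array([[np.cos(a),np.sin(a),0],[np.sin(a),-np.cos(a),0],[0,0,-1]])
    return np.array(p0)+R@np.array(l)*250,y0-90*r
E
python3 -c "
from h import *
p,y=[264.389,-566.322,231.313],-65.0
mv(p,y,[345,-330,231.3],-35)
"
```

```text
linear [-7.205e-01 -6.917e-01  1.000e-04] rot z -0.3333
```

Call:
{"api": "drive_tool", "payload": {"moves": [{"linear": [-0.15, -0.14, 0], "rotation": [0, 0, -0.07]}, {"linear": [-0.3, -0.29, 0], "rotation": [0, 0, -0.14]}, {"linear": [-0.44, -0.42, 0], "rotation": [0, 0, -0.21]}, {"linear": [-0.58, -0.56, 0], "rotation": [0, 0, -0.28]}, {"linear": [-0.72, -0.69, 0], "rotation": [0, 0, -0.33]}], "hand": -1}}

```text
clock: 0.72
eef_pos: [344.7, -328.4, 230.9]
tcp_rot: [-180.0, 0.0, -35.1]
contact_force: [0.6, -0.2, -0.0]
finger_gap: 85.0
```

```bash
python3 -c "
from h import *
p,y=app([264.389,-566.322,231.313],-64.974,[-.72,-.69,0],-.33);print(p,y)
mv(p,y,[420,-130,231.3],-10)
"
```

```text
[ 344.54868767 -330.24854857  231.313     ] -35.274
linear [-2.162e-01 -8.282e-01  1.000e-04] rot z -0.2808
```

Call:
{"api": "drive_tool", "payload": {"moves": [{"linear": [-0.04, -0.17, 0], "rotation": [0, 0, -0.06]}, {"linear": [-0.09, -0.34, 0], "rotation": [0, 0, -0.12]}, {"linear": [-0.13, -0.51, 0], "rotation": [0, 0, -0.18]}, {"linear": [-0.18, -0.68, 0], "rotation": [0, 0, -0.24]}, {"linear": [-0.22, -0.83, 0], "rotation": [0, 0, -0.28]}]}}

```text
clock: 1.35
eef_pos: [419.4, -127.4, 231.0]
tcp_rot: [-180.0, 0.0, -9.9]
contact_force: [0.6, -0.9, 0.3]
finger_gap: 85.3
```

```bash
python3 -c "
from h import *
p,y=app([ 344.549,-330.249,231.313],-35.274,[-.22,-.83,0],-.28);print(p,y)
mv(p,y,[477.3,36,140],3.5)
"
```

```text
[ 419.47561166 -129.08425939  231.313     ] -10.073999999999998
linear [ 0.1122 -0.6906  0.3653] rot z -0.1508
```

Call:
{"api": "drive_tool", "payload": {"moves": [{"linear": [0.03, -0.17, 0.05], "rotation": [0, 0, -0.04]}, {"linear": [0.06, -0.35, 0.12], "rotation": [0, 0, -0.08]}, {"linear": [0.09, -0.52, 0.22], "rotation": [0, 0, -0.12]}, {"linear": [0.112, -0.69, 0.32], "rotation": [0, 0, -0.15]}, {"linear": [0.112, -0.69, 0.365], "rotation": [0, 0, -0.15]}]}}

```text
clock: 1.98
eef_pos: [476.3, 38.1, 138.2]
tcp_rot: [-180.0, 0.2, 3.7]
contact_force: [-1.1, -1.2, 0.6]
finger_gap: 85.2
```

```bash
python3 -c "
from h import *
import cv2
from workcell import *
p,y=app([ 419.476,-129.084,231.313],-10.074,[.112,-.69,.365],-.15);print(p,y)
mv(p,y,[477.3,36,59],3.5)
print(get_state()['eef_pos'],get_state()['tcp_rot'])
for n in('top','side'):
  cv2.imwrite('pics/%s1.png'%n,snapshot(n)['pixels'][:,:,::-1])
"
```

```text
[477.21800659  35.85874969 140.063     ] 3.426
linear [ 0.0004 -0.0005  0.3243] rot z -0.0008
[476.28959126  38.10559155 138.17705496] [-1.79960360e+02  1.62727606e-01  3.67491938e+00]
```

View pics/side1.png

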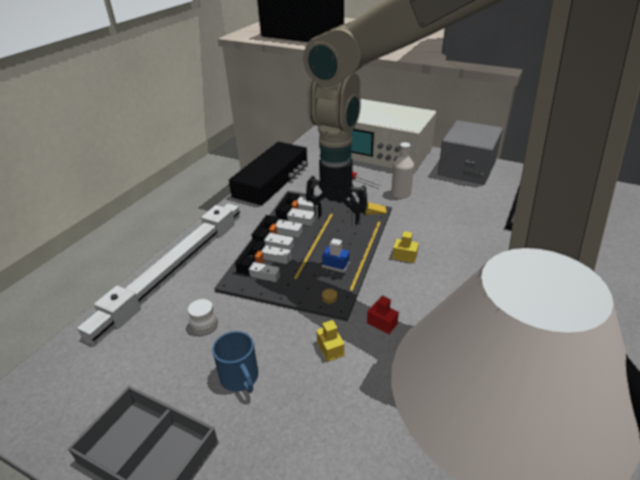

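The side view shows the open gripper straddling the post at (336,245) from above, with its jaws along the block. I'll go down next.

Call:
{"api": "drive_tool", "payload": {"moves": [{"linear": [0, 0, 0.08]}, {"linear": [0, 0, 0.16]}, {"linear": [0, 0, 0.24]}, {"linear": [0, 0, 0.3]}, {"linear": [0, 0, 0.32]}]}}

```text
invalid input
```

Call:
{"api": "drive_tool", "payload": {"moves": [{"linear": [0, 0, 0]}, {"linear": [0, 0, 0]}]}}

```text
invalid input
```

Rotation has to be given in every row.

Call:
{"api": "drive_tool", "payload": {"moves": [{"linear": [0, 0, 0.08], "rotation": [0, 0, 0]}, {"linear": [0, 0, 0.16], "rotation": [0, 0, 0]}, {"linear": [0, 0, 0.24], "rotation": [0, 0, 0]}, {"linear": [0, 0, 0.3], "rotation": [0, 0, 0]}, {"linear": [0, 0, 0.32], "rotation": [0, 0, 0]}]}}

```text
clock: 2.7
eef_pos: [476.8, 35.2, 59.7]
tcp_rot: [180.0, 0.1, 3.3]
contact_force: [0.2, 0.9, 0.3]
finger_gap: 85.1
```

Call:
{"api": "drive_tool", "payload": {"moves": [{"linear": [0, 0, 0], "rotation": [0, 0, 0]}, {"linear": [0, 0, 0], "rotation": [0, 0, 0]}]}}

```text
clock: 2.95
eef_pos: [478.0, 35.7, 60.8]
tcp_rot: [180.0, -0.1, 3.4]
contact_force: [0.3, -0.5, 0.4]
finger_gap: 85.6
```

Call:
{"api": "drive_tool", "payload": {"moves": [{"linear": [0, 0, 0], "rotation": [0, 0, 0]}, {"linear": [0, 0, 0], "rotation": [0, 0, 0]}, {"linear": [0, 0, 0], "rotation": [0, 0, 0]}, {"linear": [0, 0, 0], "rotation": [0, 0, 0]}, {"linear": [0, 0, 0], "rotation": [0, 0, 0]}], "hand": 1, "newtons": 50}}

```text
clock: 3.58
eef_pos: [477.5, 35.8, 60.3]
tcp_rot: [180.0, -0.0, 3.4]
contact_force: [0.3, -0.9, 2.9]
finger_gap: 22.8
```

Call:
{"api": "drive_tool", "payload": {"moves": [{"linear": [0, 0, 0], "rotation": [0, 0, 0]}, {"linear": [0, 0, 0], "rotation": [0, 0, 0]}, {"linear": [0, 0, 0], "rotation": [0, 0, 0]}]}}

```text
clock: 3.95
eef_pos: [477.6, 35.8, 60.3]
tcp_rot: [180.0, -0.0, 3.4]
contact_force: [0.1, 0.5, 3.8]
finger_gap: 23.5
```

```bash
python3 -c "
from h import *
import cv2
from workcell import *
print(get_state())
for n in('top','side'):
  cv2.imwrite('pics/%s2.png'%n,cv2.resize(snapshot(n)['pixels'][100:310,200:480,::-1],None,fx=2.8,fy=2.8))
"
```

```text
{'clock': 3.95, 'q': array([-3.44894665e+00,  1.03698904e+01, -3.13210667e+01,  4.82712107e+01,
       -1.25665714e-03,  8.31271840e+01]), 'dq': array([-0.04512304,  0.09755267, -0.07424245,  0.07576227,  0.07867854,
        0.01459167]), 'joint_torque': array([ 8.85138265e-02, -3.16816199e+01,  2.20845348e+01, -8.69568111e-02,
        2.24742451e-02,  3.86864078e-03]), 'eef_pos': array([477.57215451,  35.82818065,  60.34321894]), 'tcp_rot': array([ 1.79994225e+02, -3.74099419e-02,  3.42387079e+00]), 'contact_force': array([0.0991469 , 0.53658413, 3.83520953]), 'torque': array([-0.00916325,  0.13773078,  0.04857853]), 'finger_gap': 23.450351436505752}
```

View pics/side2.png

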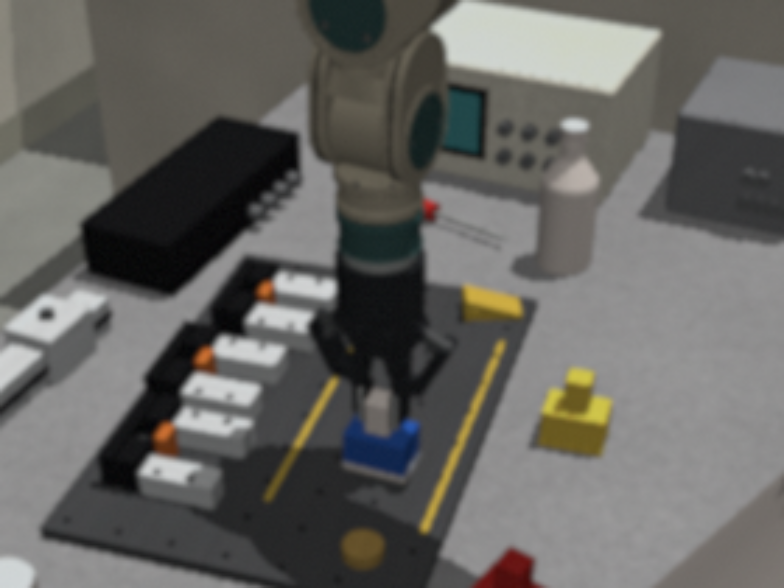

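View pics/top2.png

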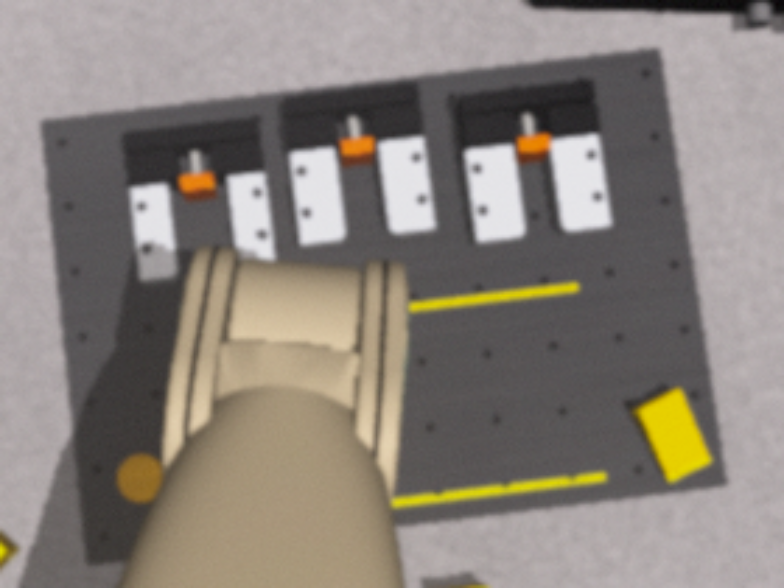

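```bash
python3 -c "
from h import *
p,y=app([ 477.218,35.859,140.063],3.426,[0,0,.32],0);print(p,y)
mv(p,y,[540,100.6,60.06],8.4)
"
```

```text
[477.218  35.859  60.063] 3.426
linear [ 0.2662 -0.2435  0.    ] rot z -0.0553
```

Call:
{"api": "drive_tool", "payload": {"moves": [{"linear": [0.04, -0.04, 0], "rotation": [0, 0, -0.01]}, {"linear": [0.1, -0.1, 0], "rotation": [0, 0, -0.02]}, {"linear": [0.17, -0.16, 0], "rotation": [0, 0, -0.04]}, {"linear": [0.23, -0.21, 0], "rotation": [0, 0, -0.05]}, {"linear": [0.266, -0.244, 0], "rotation": [0, 0, -0.055]}]}}

```text
clock: 4.68
eef_pos: [540.2, 100.6, 60.4]
tcp_rot: [179.9, 0.1, 8.4]
contact_force: [-1.8, -2.3, 8.6]
finger_gap: 23.3
```

Call:
{"api": "drive_tool", "payload": {"moves": [{"linear": [0, 0, 0], "rotation": [0, 0, 0]}, {"linear": [0, 0, 0], "rotation": [0, 0, 0]}]}}

```text
clock: 4.92
eef_pos: [540.7, 101.0, 60.4]
tcp_rot: [-180.0, -0.1, 8.4]
contact_force: [2.5, 1.3, 4.5]
finger_gap: 22.9
```

```bash
python3 -c "
from h import *
import cv2,pickle
from workcell import *
st=get_state();print(st['eef_pos'],st['tcp_rot'],st['contact_force'],st['torque'])
p,y=app([ 477.218,35.859,60.063],3.426,[.266,-.244,0],-.055);print(p,y)
for n in('top','side'):
  s=snapshot(n);pickle.dump(s,open(n+'3.pkl','wb'))
  if n=='top':cv2.imwrite('pics/%s3.png'%n,cv2.resize(s['pixels'][120:260,220:400,::-1],None,fx=4,fy=4,interpolation=2))
  else:cv2.imwrite('pics/%s3.png'%n,cv2.resize(s['pixels'][190:310,210:380,::-1],None,fx=4.5,fy=4.5,interpolation=2))
"
```

```text
[540.72415857 101.03370695  60.37206903] [-1.79961266e+02 -1.05026688e-01  8.37634995e+00] [2.47685783 1.29803819 4.49177302] [ 0.30321863 -0.29540781 -0.04375068]
[539.95383144 100.72397864  60.063     ] 8.376000000000001
```

View pics/side3.png

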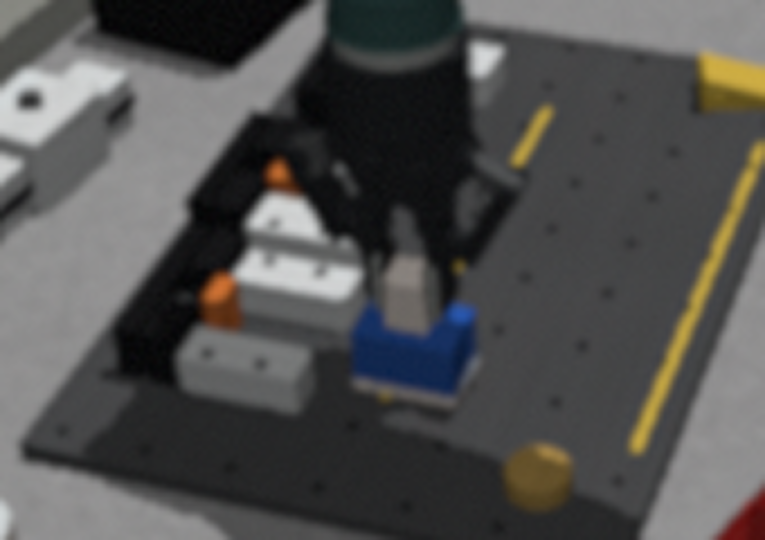

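View pics/top3.png

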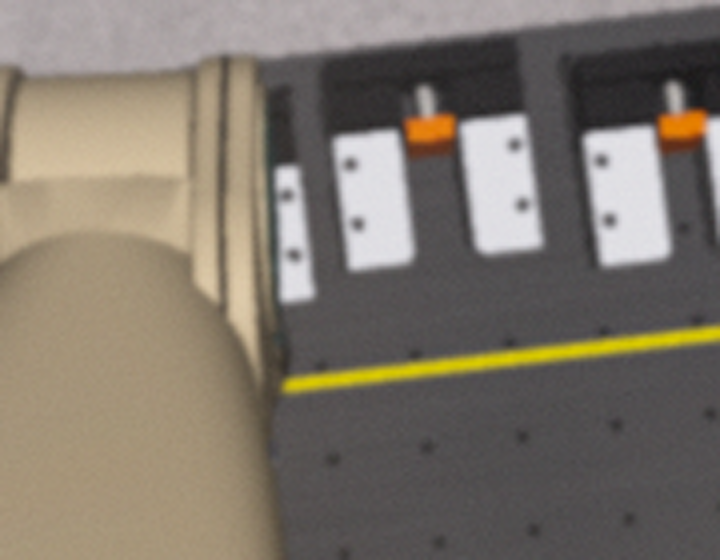

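Call:
{"api": "drive_tool", "payload": {"moves": [{"linear": [0.03, 0, 0], "rotation": [0, 0, 0]}, {"linear": [0.06, 0, 0], "rotation": [0, 0, 0]}, {"linear": [0.09, 0, 0], "rotation": [0, 0, 0]}, {"linear": [0.12, 0, 0], "rotation": [0, 0, 0]}, {"linear": [0.16, 0, 0], "rotation": [0, 0, 0]}]}}

```text
clock: 5.65
eef_pos: [577.3, 105.8, 60.4]
tcp_rot: [180.0, 0.3, 8.4]
contact_force: [-3.8, -1.3, 9.9]
finger_gap: 23.2
```

Call:
{"api": "drive_tool", "payload": {"moves": [{"linear": [0, 0, 0], "rotation": [0, 0, 0]}, {"linear": [0, 0, 0], "rotation": [0, 0, 0]}]}}

```text
clock: 5.9
eef_pos: [579.4, 106.0, 60.3]
tcp_rot: [180.0, 0.0, 8.3]
contact_force: [1.4, -0.5, 5.7]
finger_gap: 23.2
```

```bash
python3 -c "
from h import *
import cv2,pickle
from workcell import *
st=get_state();print(st['eef_pos'],st['tcp_rot'],st['contact_force'],st['torque'])
s=snapshot('side')
cv2.imwrite('pics/side4.png',cv2.resize(s['pixels'][190:310,210:380,::-1],None,fx=4.5,fy=4.5,interpolation=2))
"
```

```text
[579.37090626 105.98290635  60.34044335] [1.79961099e+02 9.08109359e-03 8.34574487e+00] [ 1.44227135 -0.5165181   5.7046512 ] [ 0.03088102 -0.03653443 -0.01132535]
```

View pics/side4.png

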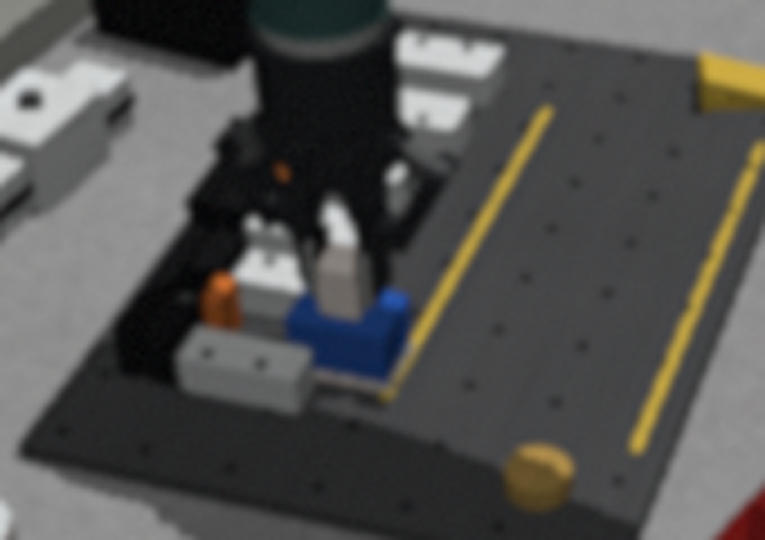

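The nose has entered the wide gap, at (290,325) in the picture, and side force is low. I'll carry on inward.

Call:
{"api": "drive_tool", "payload": {"moves": [{"linear": [0.03, 0, 0], "rotation": [0, 0, 0]}, {"linear": [0.06, 0, 0], "rotation": [0, 0, 0]}, {"linear": [0.09, 0, 0], "rotation": [0, 0, 0]}, {"linear": [0.12, 0, 0], "rotation": [0, 0, 0]}, {"linear": [0.15, 0, 0], "rotation": [0, 0, 0]}]}}

```text
clock: 6.58
eef_pos: [614.6, 111.3, 60.4]
tcp_rot: [180.0, 0.2, 8.4]
contact_force: [-4.3, -0.2, 9.5]
finger_gap: 23.1
```

Call:
{"api": "drive_tool", "payload": {"moves": [{"linear": [0, 0, 0], "rotation": [0, 0, 0]}, {"linear": [0, 0, 0], "rotation": [0, 0, 0]}]}}

```text
clock: 6.82
eef_pos: [616.0, 111.4, 60.3]
tcp_rot: [180.0, 0.1, 8.3]
contact_force: [0.6, 0.3, 5.6]
finger_gap: 23.2
```

Call:
{"api": "drive_tool", "payload": {"moves": [{"linear": [0.01, 0, 0], "rotation": [0, 0, 0]}, {"linear": [0.02, 0, 0], "rotation": [0, 0, 0]}, {"linear": [0.02, 0, 0], "rotation": [0, 0, 0]}]}}

```text
clock: 7.2
eef_pos: [619.9, 112.0, 60.3]
tcp_rot: [180.0, 0.2, 8.4]
contact_force: [-2.6, -1.0, 8.5]
finger_gap: 23.2
```

Call:
{"api": "drive_tool", "payload": {"moves": [{"linear": [0.01, 0, 0], "rotation": [0, 0, 0]}, {"linear": [0.02, 0, 0], "rotation": [0, 0, 0]}, {"linear": [0.02, 0, 0], "rotation": [0, 0, 0]}]}}

```text
clock: 7.58
eef_pos: [621.9, 112.4, 60.5]
tcp_rot: [180.0, 0.5, 8.4]
contact_force: [-8.7, -1.8, 14.5]
finger_gap: 23.0
```

Call:
{"api": "drive_tool", "payload": {"moves": [{"linear": [0.01, 0, 0], "rotation": [0, 0, 0]}, {"linear": [0.02, 0, 0], "rotation": [0, 0, 0]}, {"linear": [0.02, 0, 0], "rotation": [0, 0, 0]}]}}

```text
clock: 7.95
eef_pos: [625.8, 112.9, 60.5]
tcp_rot: [180.0, 0.6, 8.4]
contact_force: [-10.4, -2.5, 16.1]
finger_gap: 23.0
```

Call:
{"api": "drive_tool", "payload": {"moves": [{"linear": [0.01, 0, 0], "rotation": [0, 0, 0]}, {"linear": [0.02, 0, 0], "rotation": [0, 0, 0]}, {"linear": [0.02, 0, 0], "rotation": [0, 0, 0]}]}}

```text
clock: 8.32
eef_pos: [629.7, 113.5, 60.6]
tcp_rot: [179.9, 0.7, 8.4]
contact_force: [-14.1, -2.1, 19.7]
finger_gap: 22.9
```

```bash
python3 -c "
from h import *
import cv2,pickle
from workcell import *
st=get_state();print(st['eef_pos'],st['tcp_rot'],st['contact_force'],st['torque'],st['q'])
s=snapshot('side')
cv2.imwrite('pics/side5.png',cv2.resize(s['pixels'][190:310,210:380,::-1],None,fx=4.5,fy=4.5,interpolation=2))
"
```

```text
[629.7252543  113.53864121  60.58807851] [179.94547961   0.73196668   8.35168633] [-14.14278996  -2.05354542  19.73588705] [-4.27702001e-01  2.77676142e+00  1.83304665e-03] [  4.48276087  25.2113154  -10.12931334  55.38599156  -0.10378368
  86.13138438]
```

View pics/side5.png

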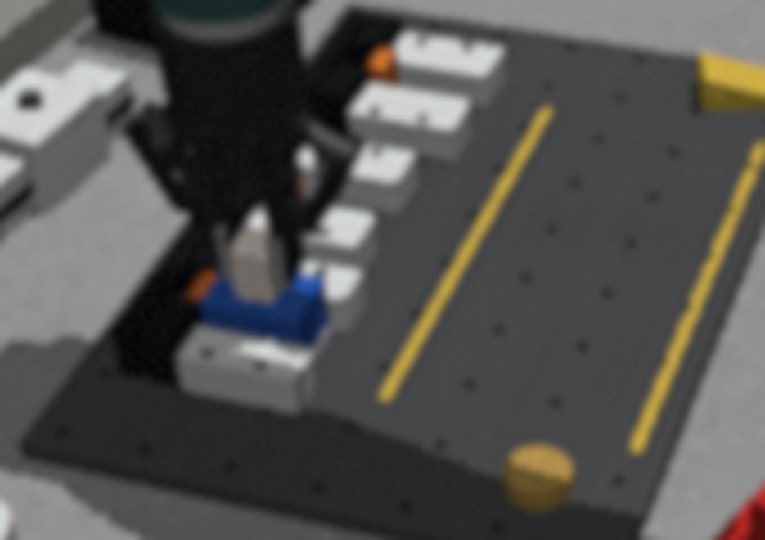

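Call:
{"api": "drive_tool", "payload": {"moves": [{"linear": [0.01, 0, 0], "rotation": [0, 0, 0]}, {"linear": [0.02, 0, 0], "rotation": [0, 0, 0]}, {"linear": [0.02, 0, 0], "rotation": [0, 0, 0]}]}}

```text
clock: 8.75
eef_pos: [630.8, 113.7, 60.7]
tcp_rot: [179.9, 1.2, 8.3]
contact_force: [-23.2, -4.3, 26.6]
finger_gap: 23.0
```

Call:
{"api": "drive_tool", "payload": {"moves": [{"linear": [0.005, 0, 0], "rotation": [0, 0, 0]}, {"linear": [0.01, 0, 0], "rotation": [0, 0, 0]}, {"linear": [0.01, 0, 0], "rotation": [0, 0, 0]}]}}

```text
clock: 9.12
eef_pos: [630.9, 113.7, 60.8]
tcp_rot: [179.9, 1.4, 8.3]
contact_force: [-26.8, -5.1, 32.4]
finger_gap: 23.4
```

Call:
{"api": "drive_tool", "payload": {"moves": [{"linear": [0, 0, 0], "rotation": [0, 0, 0]}, {"linear": [0, 0, 0], "rotation": [0, 0, 0]}, {"linear": [0, 0, 0], "rotation": [0, 0, 0]}, {"linear": [0, 0, 0], "rotation": [0, 0, 0]}]}}

```text
clock: 9.62
eef_pos: [630.8, 113.7, 60.8]
tcp_rot: [179.9, 1.4, 8.3]
contact_force: [-26.4, -4.9, 31.2]
finger_gap: 23.4
```

```bash
python3 -c "
from h import *
import cv2,pickle
from workcell import *
for i in range(3):
  s=snapshot('side');st=get_state();print(st['eef_pos'],st['tcp_rot'],st['contact_force'])
cv2.imwrite('pics/side6.png',cv2.resize(s['pixels'][210:300,210:320,::-1],None,fx=6,fy=6,interpolation=2))
cv2.imwrite('pics/top6.png',snapshot('top')['pixels'][:,:,::-1])
"
```

```text
[630.8683062  113.71605706  60.77535503] [179.91890882   1.41595164   8.34752897] [-27.33788549  -4.71394295  32.57489291]
[630.84143365 113.69964047  60.76727101] [179.91876481   1.41867352   8.3453935 ] [-28.70365509  -4.55578741  31.05615278]
[630.88125956 113.70659115  60.79218241] [179.91772472   1.41466882   8.34790585] [-27.89157138  -5.81273349  31.56539669]
```

View pics/side6.png

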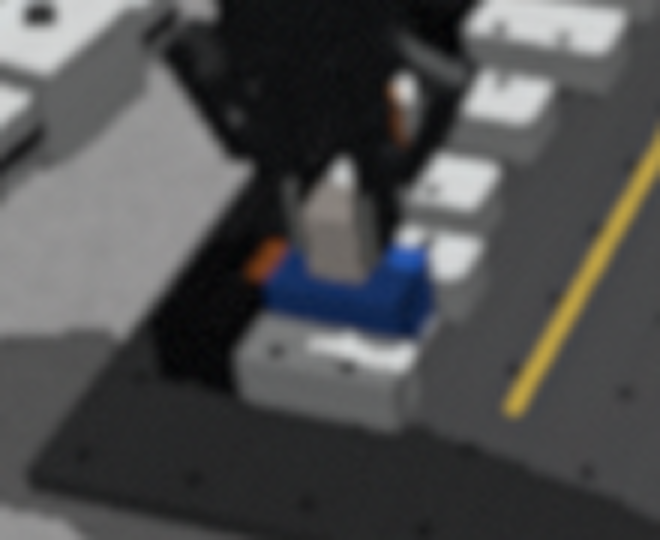

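View pics/top6.png

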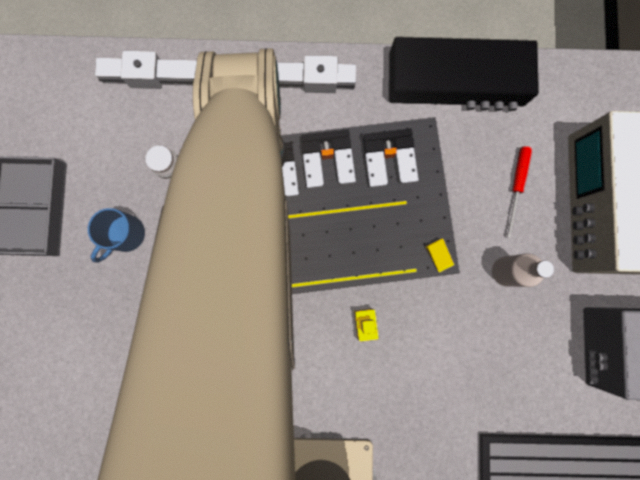

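The side view shows the block deep in the wide gap, with its nose at the black shoulders around (268,300). The tile's orange top is behind the nose, and the narrow tiles and the visible bystanders look unmoved. Force rises without any more travel, so I'm handing it in.

```bash
python3 -c "
from workcell import *
print(sign_off()); print(get_state()['eef_pos'],get_state()['contact_force'])"
```

```text
the job is handed in; nothing more can be done
None
the job is handed in; nothing more can be done
```

I gripped the blue spacer by its post with 50 N and slid it along the board into the wide left-hand dock. I then pushed it against the black shoulders and handed the job in at about 10 s of robot time, still gripping and pressing. No verdict was reported.

**Seating:** The last 2.5 mm of commanded push moved the block only about 0.1 mm while the push rose from 23 to 27 N. Spring and friction account for roughly 15 N of that, so by my estimate about 12 N is on the shoulders.

**Position:** The tool was at rest in the last readings. Its position puts the spacer 6.7 mm past the dock's origin, against 5 mm expected. That difference is within the camera's 2 mm calibration plus a little finger flex. Yaw is 8.35° against about 8.4° for the dock.

**Tilt and downforce:** The tool is pitched by 1.4° (the limit is 5.7°), and the upward force on it is about 32 N. Neither changed between readings.

**Other things:** The narrow tiles and the bystanders in view looked unmoved in the last pictures. In those, the arm hid the puck and part of the wide dock from the top camera. I last saw the puck in the side view just before the final push, standing where it started. I judged the tile flush from the force rise and the side view, not by measuring the tile itself.

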